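# Set out the tick specimens for imaging

### The job

Set out the specimens for imaging: stand each colour-capped glass vial in the stand of the same colour as its cap, setting it down rather than dropping it and never tipping it over, and load the two resin plugs end to end into the white feed tube, the amber one first (at the bottom) and the green one on top of it, spot upward. Leave the petri dish where it is, and leave everything standing still and let go.

Things in the scene. Friction and masses are not known exactly. Their poses are not given: they have to be found in the camera images.
- vial_red: glass specimen vial with a red screw cap and a white paper band: 28 mm diameter, 61 mm tall in all (clear body to 46 mm, then the cap, 27 mm diameter), about 35 g, loose, standing on the bench. Origin: centre of its underside; z is up along the vial. Grip it on the body, fingertips at least 15 mm above its underside so that they clear the stand's rim
- vial_blue: glass specimen vial with a blue screw cap and a white paper band: 28 mm diameter, 61 mm tall in all (clear body to 46 mm, then the cap, 27 mm diameter), about 35 g, loose, standing on the bench. Origin: centre of its underside; z is up along the vial. Grip it on the body, fingertips at least 15 mm above its underside so that they clear the stand's rim
- vial_yellow: glass specimen vial with a yellow screw cap and a white paper band: 28 mm diameter, 61 mm tall in all (clear body to 46 mm, then the cap, 27 mm diameter), about 35 g, loose, standing on the bench. Origin: centre of its underside; z is up along the vial. Grip it on the body, fingertips at least 15 mm above its underside so that they clear the stand's rim
- stand_red: red round shallow stand fixed to the bench, for the vial with the red cap: 58 mm outside diameter, recess 50 mm across, floor 3 mm and rim 8 mm above the bench. Origin: centre of its underside, on the bench; z up
- stand_blue: blue round shallow stand fixed to the bench, for the vial with the blue cap: 58 mm outside diameter, recess 50 mm across, floor 3 mm and rim 8 mm above the bench. Origin: centre of its underside, on the bench; z up
- stand_yellow: yellow round shallow stand fixed to the bench, for the vial with the yellow cap: 58 mm outside diameter, recess 50 mm across, floor 3 mm and rim 8 mm above the bench. Origin: centre of its underside, on the bench; z up
- plug_amber: amber (orange-brown) resin plug with a dark specimen spot on its top end: solid cylinder 25 mm diameter, 40 mm tall, about 25 g, loose, standing upright on the bench. Origin: centre of its underside; z is up along the plug. Gripped by its upper half (fingertips 20 mm above its underside), its lower half can be let into the tube's mouth
- plug_green: dark green resin plug with a dark specimen spot on its top end: solid cylinder 25 mm diameter, 40 mm tall, about 25 g, loose, standing upright on the bench. Origin: centre of its underside; z is up along the plug. Gripped by its upper half (fingertips 20 mm above its underside), its lower half can be let into the tube's mouth
- feed_tube: white upright gravity tube on a black foot (64 mm across, 8 mm thick), fixed, open-topped. Mouth 60 mm above the bench, 42 mm wide inside, 50 outside, a funnel over 10 mm to a 33 mm bore; inner floor 8 mm above the bench. Takes two plugs end to end: the first slides to the floor (top 12 mm below the mouth), the second stands on it and sticks out 28 mm. Origin: centre of underside, on the bore axis; z up
- petri_dish: clear open petri dish with small brown specimens, 60 mm diameter, 14 mm high, 50 g, loose on the bench; not part of the job, to be left alone. Origin: centre of its underside; z up
Not all that is in view belongs to the job. Of the things that look like the plug_green, the smaller one is meant.

How it is judged (in metres and radians):
At the end, for the whole second after the job is handed in: Each vial stands upright (0.1 rad) on the floor of its colour's stand, within 14 mm of its axis; amber plug on the tube's floor, green plug on it, spot up, within 9 mm of the tube's axis and 0.2 rad of upright; all let go and at rest; petri dish within 15 mm of where it stood (horizontal distance between vial_red and stand_red below 0.014 m and height (world z) of each of vial_red, vial_blue, vial_yellow below 0.007 m and angle between each of vial_red, vial_blue, vial_yellow's own z axis and vertical below 0.1 rad and linear speed of each of vial_red, vial_blue, vial_yellow, plug_amber, plug_green below 0.02 m/s and horizontal distance between vial_blue and stand_blue below 0.014 m and horizontal distance between vial_yellow and stand_yellow below 0.014 m and horizontal distance between each of plug_amber, plug_green and feed_tube below 0.009 m and height (world z) of plug_amber between 0.004 and 0.014 m and angle between each of plug_amber, plug_green's own z axis and vertical below 0.2 rad and height (world z) of plug_green between 0.042 and 0.055 m and distance of petri_dish from where it was at the start of the episode below 0.015 m); the robot touches nothing.
It fails at once if a colour-capped vial is tipped over (more than 40 degrees from upright) (angle between any of vial_red, vial_blue, vial_yellow's own z axis and vertical above 0.7 rad).
It fails at once if a colour-capped vial is dropped (over 0.5 m/s while not held, a fall of over 12 mm) ((linear speed of vial_red above 0.5 m/s and contact force between vial_red and the fingers below 0.05 N) or (linear speed of vial_blue above 0.5 m/s and contact force between vial_blue and the fingers below 0.05 N) or (linear speed of vial_yellow above 0.5 m/s and contact force between vial_yellow and the fingers below 0.05 N)).
It fails at once if the petri dish is pushed more than 15 mm from where it stood (distance of petri_dish from where it was at the start of the episode above 0.015 m).
It also fails if it takes over 115 s, if anything falls off the work surface, if the arm or the gripper's body presses on something with over 40 N, if the wrist force passes 120 N, or if a joint passes its speed limit or range.

### The arm

A 6-joint arm with a two-finger parallel gripper is mounted at the origin on the work surface. World frame = base frame: x ahead of the robot, y to its left, z up, the work surface at z = 0. Lengths are in m, angles in degrees, forces in N, time in s.
With the tool pointing down it reaches from about 0.35 to 0.875 m from the base axis. Payload 4.2 kg.
Tool frame: the origin (TCP) lies on the front face of the gripper's body, between the roots of the fingers; the fingertips stand finger_overhang ahead of it and the grasp point (between the pads) lies 51 mm ahead of it (finger_overhang is the distance from the TCP to the fingertips, in m); z points along the fingers, y is the line along which they close (so a half turn about z gives the same grasp; the last joint's range is limited). The gripper opens to 87 mm and grips with 3 to 60 N. Pads are 19 mm wide; open, the fingers measure 117 mm over their backs; the gripper's body (75 mm by 190 mm) begins 51 mm behind the grasp point.
Start: joints at [-49.412, 22.042, 0.453, 0, -68.411, -14.817], TCP at [0.272, -0.563, 0.292] pointing down, gripper open.
Joint ranges: [-179.83, 179.83], [-69.29, 118.12], [-61.27, 80.66], [-181.25, 117.63], [-171.15, -9.14], [-177.46, 177.46]. Speed limits (degrees/s): [159.86, 159.86, 180, 180, 180, 180].

### API

Orientations are given as a 3x3 rotation matrix whose columns are the frame's x, y, z axes.
In Python, from station import sense, capture, camera_model, finish_job, finger_overhang gives the robot as it stands. The module is installed in compiled form; this text tells all that it offers.
- The arm moves only by the tool jog_arm, never from a script. Its argument "rows" is a list that holds one entry, the list of rows, each a list of 4 numbers: the shift along the tool's x, y, z in m, then the turn about the tool's z in rad. A call has 1 to 20 rows; each row shifts and turns the commanded pose from where the row before left it, along the tool's axes as they then stand; what a row does not reach is not made up. A row lasts 1/8 s, in which the tool goes at most 62.5 mm and 10.7 degrees, less where a joint would pass 70% of its speed; a pose out of reach is approached as far as the arm can. A call is refused whole if a number of a shift passes 0.0625 or a number of a turn 0.188, either way. A call with a gripper value outside its range is refused whole. "claw" is the opening, from 0 (shut) to 1 (fully open), set as the call begins (left out, the last holds). The fingers move at their own pace and stop on an object; the grip force is fixed at half the most. Time passes only in rows, so rows that do not move let the fingers close. It gives the time, the measured TCP pose, the force, the opening and the grip force at its end, in the units of the state.
- sense(): the state, without advancing time (a new reading comes with each control period).
- capture(name): name is "side" or "top" or "wrist"; returns the picture (384x512x3 uint8, red, green, blue); there is no depth.
- camera_model(name): a dict with "fovy" (degrees; the focal length in pixels is half the picture's height over the tangent of half this angle, whatever the lens; pixels are square), "cx", "cy" (the principal point, pixels), "eye" and "rotation" of the camera in the world. Camera axes: x right, y down, z forward; pixel columns grow to the right and rows downward; lengths in m; the calibration is good to about 2 mm. The wrist camera is an equidistant fisheye: a pixel r from the principal point sees the ray r / f radians off the axis. A picture is of the moment at which its call begins: read the wrist's pose just before it. camera_model takes no time and is no camera call; for the wrist camera it gives the pose at the moment of the call.
- finish_job(): hands the job in; it is judged then, once.
The state is a dict: "time_s": time; "joints": joint angles; "joint_velocities": joint speeds; "effort": joint torques, N m; "tcp_pos": TCP position; "ee_rot": TCP orientation; "wrist_force": force on the tool from outside, world axes, zero at the start; "moment": the same for the moment, N m; "gripper_width": opening from 0.0 (shut) to 1.0 (fully open); "gripper_force": force on a finger pad.
Only numpy, scipy, OpenCV 4.12 (cv2) and the standard library are available. Lean on these libraries where they do the work, as an engineer would, in place of code of your own. Each camera call takes 0.05 s, during which the arm holds its last target. There are 200 camera calls.

## Working session

There is one attempt and no reset: what is moved stays moved. The work goes in short steps, Python scripts to look and compute and a tool call to move; the robot and the scene stay as the last step left them, time stands still between calls to the robot, and variables do not carry over. Pictures are saved under pics/ and viewed, at most 14 in all, crops included, and the job is handed in when it is done.

Besides the shell and the picture viewer there is one more tool, called after "Emit:" as name(argument=value, ...) on one line, values as JSON. jog_arm: Moves the arm, as the interface text tells. Its arguments: {"type":"object","properties":{"rows":{"type":"array"},"claw":{"type":"number"}},"required":["rows"]}

```bash
mkdir -p pics
python3 - <<'E'
from station import *
import cv2,numpy as np
for n in("top","side"):
    cv2.imwrite(f"pics/{n}0.png",cv2.resize(capture(n)[:,:,::-1],(800,600),interpolation=cv2.INTER_CUBIC)); print(n,camera_model(n))
s=sense();print(s["time_s"],s["tcp_pos"],s["ee_rot"],s["gripper_width"],finger_overhang, camera_model("wrist"))
E
```

```text
top {'fovy': 47.06218357801001, 'cx': 260.717048647057, 'cy': 192.94283040771197, 'eye': array([0.33365912, 0.00272614, 1.1634864 ]), 'rotation': array([[ 0.00329983, -0.99172919,  0.12830559],
       [-0.99994844, -0.00450461, -0.00910088],
       [ 0.00960358, -0.12826895, -0.99169292]])}
side {'fovy': 51.606347394917684, 'cx': 258.1155943557373, 'cy': 190.50614711733385, 'eye': array([-0.15516874, -0.57545341,  0.51599787]), 'rotation': array([[ 0.6788539 , -0.34524507,  0.6480457 ],
       [-0.73385942, -0.34863866,  0.58301066],
       [ 0.02465223, -0.8713535 , -0.49003606]])}
0.1 [ 0.27157546 -0.56247496  0.29128751] [[-9.00605607e-01 -4.34636259e-01 -9.28905301e-04]
 [-4.34637239e-01  9.00604030e-01  1.68871789e-03]
 [ 1.02597830e-04  1.92460564e-03 -9.99998143e-01]] 1.0056632721216117 0.0697 {'fovy': 65.70646984690485, 'cx': 259.3506491981147, 'cy': 198.4368591144888, 'eye': array([ 0.20000844, -0.5971672 ,  0.38413404]), 'rotation': array([[-0.43484269,  0.86229521,  0.25953574],
       [ 0.90050152,  0.41543644,  0.12848961],
       [ 0.00297537,  0.2895851 , -0.95714765]])}
```

View pics/top0.png

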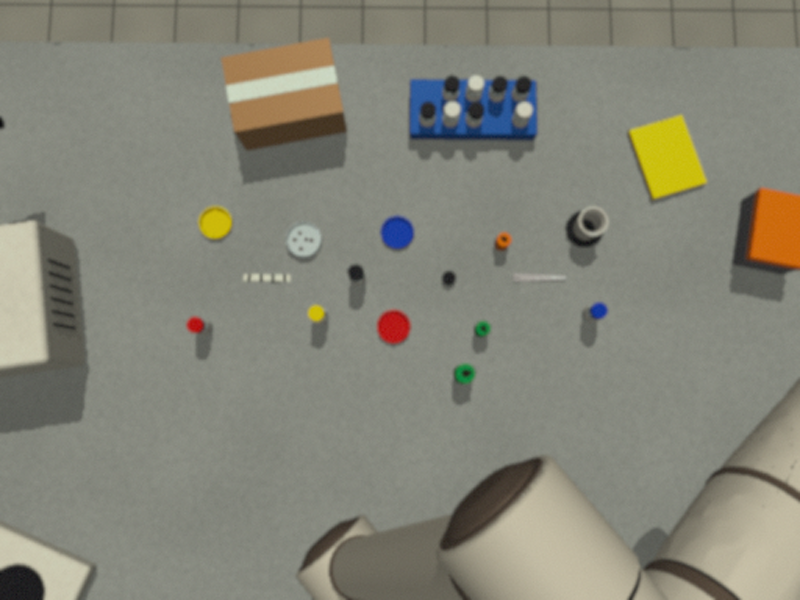

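View pics/side0.png

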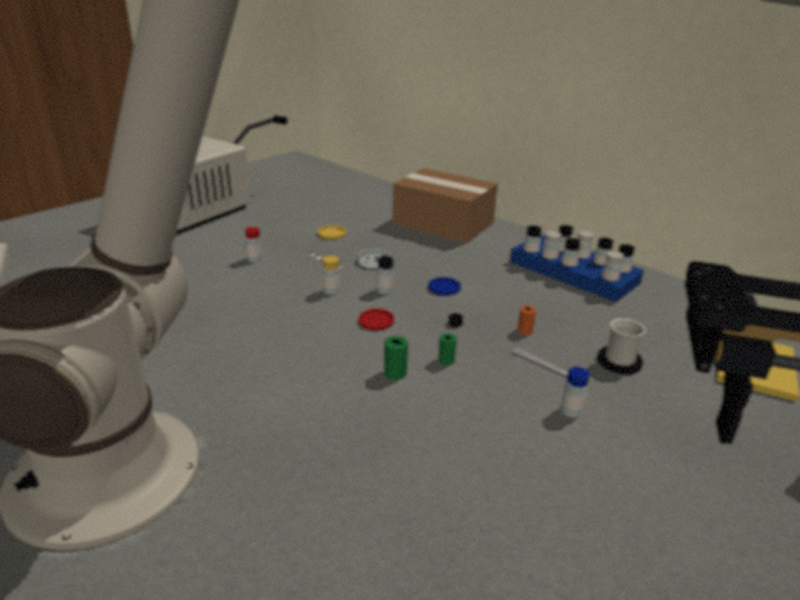

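Top view candidates, in pixels of the 800x600 picture:
- **Green plug:** small one at (482,328), larger decoy at (464,373). I choose the small one.
- **Amber plug:** (503,241). The orange box at (775,228) is clutter.
- **Vials:** red (196,325), yellow (316,314), blue (599,311). Decoys are the black-capped vial (356,272), the loose black cap (448,278), and the vials in the rack.
- **Stands:** yellow (215,223), blue (397,233), red (394,327). The yellow pad at (668,157) is clutter.
- **Tube and dish:** tube mouth (590,222), petri dish (304,242).

Next I'll measure these and check the greens in a close crop.

```bash
cat > h.py <<'E'
from station import *
import cv2,numpy as np
def ray(m,u,v,fish=False):
    f=192/np.tan(np.radians(m["fovy"]/2)); x,y=(u-m["cx"])/f,(v-m["cy"])/f
    if fish:
        r=np.hypot(x,y)+1e-12; d=np.array([x/r*np.sin(r),y/r*np.sin(r),np.cos(r)])
    else: d=np.array([x,y,1.])
    return m["rotation"]@d
def at(m,u,v,z,fish=False):
    d=ray(m,u,v,fish); return (m["eye"]+d*(z-m["eye"][2])/d[2])[:2]
def proj(m,p,fish=True):
    f=192/np.tan(np.radians(m["fovy"]/2)); c=m["rotation"].T@(np.array(p)-m["eye"])
    r=np.hypot(c[0],c[1]); k=np.arctan2(r,c[2])/r if fish else 1/c[2]
    return m["cx"]+f*k*c[0],m["cy"]+f*k*c[1]
HUE={"red":[(0,6),(174,180)],"yellow":[(22,34)],"blue":[(108,130)],"green":[(50,85)],"amber":[(5,17)]}
def blob(img,col,u,v,R=20,smin=120):
    """hue blob nearest (u,v): centroid, area, bbox centre"""
    h=cv2.cvtColor(img,cv2.COLOR_RGB2HSV); m=np.zeros(h.shape[:2],np.uint8)
    for a,b in HUE[col]: m|=cv2.inRange(h,(a,smin,50),(b,255,255))
    w=np.zeros_like(m); cv2.circle(w,(int(u),int(v)),R,255,-1); m&=w
    n,l,st,ce=cv2.connectedComponentsWithStats(m)
    if n<2: return None
    k=1+np.argmax(st[1:,4]); s=st[k]
    return ce[k],s[4],(s[0]+(s[2]-1)/2,s[1]+(s[3]-1)/2),(s[2],s[3])
E
python3 - <<'E'
from h import *
m=camera_model("top"); I=capture("top")
for n,c,u,v,z in [("vr","red",196,325,.061),("vb","blue",599,311,.061),("vy","yellow",316,314,.061),("sr","red",394,327,.006),("sb","blue",397,233,.006),("sy","yellow",215,223,.006),("pg","green",482,328,.04),("decoy","green",464,373,.05),("pa","amber",503,241,.04)]:
    b=blob(I,c,u/1.5625,v/1.5625); print(n,b[1],b[3],np.round(at(m,*b[0],z),4),np.round(at(m,*b[2],z),4))
for n,u,v,z in [("tube",591,222,.06),("petri",304,242,.014),("blackvial",356,272,.061),("bigcap",448,278,.02)]: print(n,np.round(at(m,u/1.5625,v/1.5625,z),4))
S=capture("side")
a=cv2.resize(I[170:270,250:420,::-1],None,fx=4.5,fy=2.9*4.5/2.9,interpolation=cv2.INTER_CUBIC)
cv2.imwrite("pics/c1.png",a)
E
```

```text
vr 87 (np.int32(11), np.int32(10)) [0.438  0.3333] [0.438  0.3322]
vb 78 (np.int32(10), np.int32(10)) [ 0.4638 -0.3151] [ 0.4636 -0.3148]
vy 92 (np.int32(11), np.int32(11)) [0.4574 0.14  ] [0.4577 0.1401]
sr 357 (np.int32(21), np.int32(22)) [0.4411 0.016 ] [0.442  0.0149]
sb 320 (np.int32(20), np.int32(20)) [0.6035 0.0112] [0.6035 0.0119]
sy 365 (np.int32(22), np.int32(21)) [0.6194 0.323 ] [0.6196 0.3228]
pg 63 (np.int32(9), np.int32(9)) [ 0.4352 -0.1294] [ 0.4355 -0.1287]
decoy 111 (np.int32(13), np.int32(12)) [ 0.3617 -0.099 ] [ 0.3626 -0.0991]
pa 85 (np.int32(10), np.int32(11)) [ 0.5824 -0.1655] [ 0.5819 -0.1654]
tube [ 0.6095 -0.3089]
petri [0.5835 0.1681]
blackvial [0.5241 0.0761]
bigcap [ 0.5217 -0.076 ]
```

View pics/c1.png

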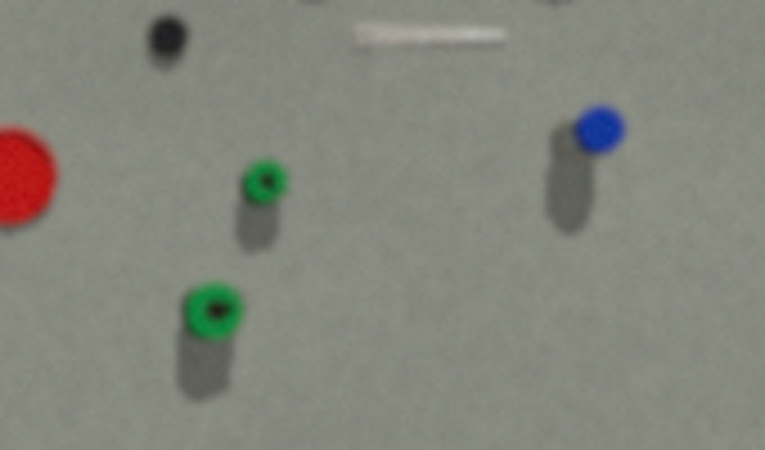

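The crop shows the smaller green plug at (265,182), clearly smaller than the decoy at (213,312), so it's the right one. I'll go above the blue vial first.

Emit:
jog_arm(rows=[[[0,0,0,0.15],[0,0,0,0.15],[0,0,0,0.15],[-0.02,0.026,0.006,0],[-0.032,0.041,0.016,0],[-0.032,0.041,0.016,0],[-0.032,0.041,0.016,0],[-0.032,0.041,0.016,0],[-0.032,0.041,0.016,0],[-0.012,0.016,0.004,0],[0,0,0,0],[0,0,0,0]]], claw=0.7)

```text
time_s: 1.7
tcp_pos: [0.4634, -0.3166, 0.2027]
ee_rot: [[-1.0, 0.001, 0.0], [0.001, 1.0, -0.0], [-0.0, -0.0, -1.0]]
wrist_force: [0.0, 0.0, 0.7]
gripper_width: 0.702
gripper_force: 0.0
```

```bash
cat >> h.py <<'E'
def look(col,p,z,save=None,R=45):
    """wrist look: blob of colour near expected p=(x,y) at height z -> position, and shift in tool axes"""
    m=camera_model("wrist"); s=sense(); I=capture("wrist")
    u,v=proj(m,(*p,z)); b=blob(I,col,u,v,R); T=s["tcp_pos"]; Rm=np.array(s["ee_rot"])
    print("t",round(s["time_s"],2),"tcp",np.round(T,4),"yaw",np.round(np.degrees(np.arctan2(Rm[1,0],Rm[0,0])),2),"w",round(s["gripper_width"],3))
    print("exp px",np.round((u,v),1))
    if b:
        q=at(m,*b[0],z,True); print("px",np.round(b[0],1),b[1],b[3],"bboxc",np.round(at(m,*b[2],z,True),4)); print("pos",np.round(q,4),"shift tool",np.round(Rm.T@np.array([*(q-T[:2]),0]),4))
    if save: cv2.imwrite(save,cv2.resize(I[:,:,::-1],(800,600)))
E
python3 - <<'E'
from h import *
look("blue",(.464,-.315),.061,"pics/w1.png")
E
```

```text
t 1.7 tcp [ 0.4634 -0.3166  0.2027] yaw 179.94 w 0.702
exp px [261. 209.]
px [258.2 206.4] 820 (np.int32(32), np.int32(34)) bboxc [ 0.4618 -0.3171]
pos [ 0.4617 -0.3173] shift tool [ 0.0017 -0.0007 -0.    ]
```

View pics/w1.png

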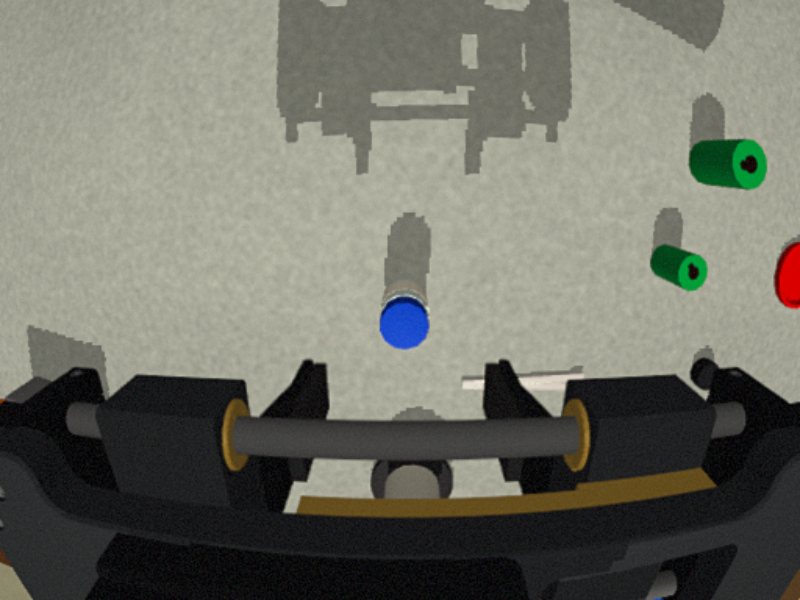

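The blue cap sits at (403,322), centred between the fingers, and the wrist and top cameras agree to 2 mm. Descending.

Emit:
jog_arm(rows=[[[0.001,0,0.025,0],[0,0,0.035,0],[0,0,0.03,0],[0,0,0.018,0],[0,0,0.0075,0],[0,0,0,0],[0,0,0,0]]])

```text
time_s: 2.62
tcp_pos: [0.4632, -0.3164, 0.0877]
ee_rot: [[-1.0, 0.001, 0.002], [0.001, 1.0, -0.001], [-0.002, -0.001, -1.0]]
wrist_force: [1.1, 0.4, -0.4]
gripper_width: 0.699
gripper_force: 0.0
```

Emit:
jog_arm(rows=[[[0,0,0,0],[0,0,0,0],[0,0,0,0],[0,0,0,0],[0,0,0,0],[0,0,0,0]]], claw=0)

```text
time_s: 3.38
tcp_pos: [0.4629, -0.3158, 0.0868]
ee_rot: [[-1.0, 0.0, 0.0], [0.0, 1.0, -0.0], [-0.0, -0.0, -1.0]]
wrist_force: [0.2, -0.5, 1.1]
gripper_width: 0.311
gripper_force: 30.0
```

Emit:
jog_arm(rows=[[[0,0,-0.015,0],[0,0,-0.03,0],[0,0,-0.03,0],[-0.0085,0.0175,0,0],[-0.0175,0.04,0,0],[-0.0195,0.047,0,0],[-0.0195,0.047,0,0],[-0.0195,0.047,0,0],[-0.0195,0.047,0,0],[-0.0195,0.045,0,0],[-0.014,0.027,0,0],[-0.004,0.01,0,0],[0,0,0,0],[0,0,0,0]]])

```text
time_s: 5.12
tcp_pos: [0.6036, 0.0108, 0.1616]
ee_rot: [[-1.0, 0.001, -0.001], [0.001, 1.0, -0.0], [0.001, -0.0, -1.0]]
wrist_force: [-0.3, -0.3, 0.3]
gripper_width: 0.316
gripper_force: 30.0
```

Run:
```python
from h import *
look("blue",(.6035,.0115),.006,"pics/w2.png",70)
```

```text
t 5.12 tcp [0.6036 0.0108 0.1616] yaw 179.93 w 0.316
exp px [259.8 203.4]
px [259.1 198.8] 2776 (np.int32(65), np.int32(58)) bboxc [0.5999 0.0108]
pos [0.5992 0.0109] shift tool [0.0044 0.0001 0.    ]
```

View pics/w2.png

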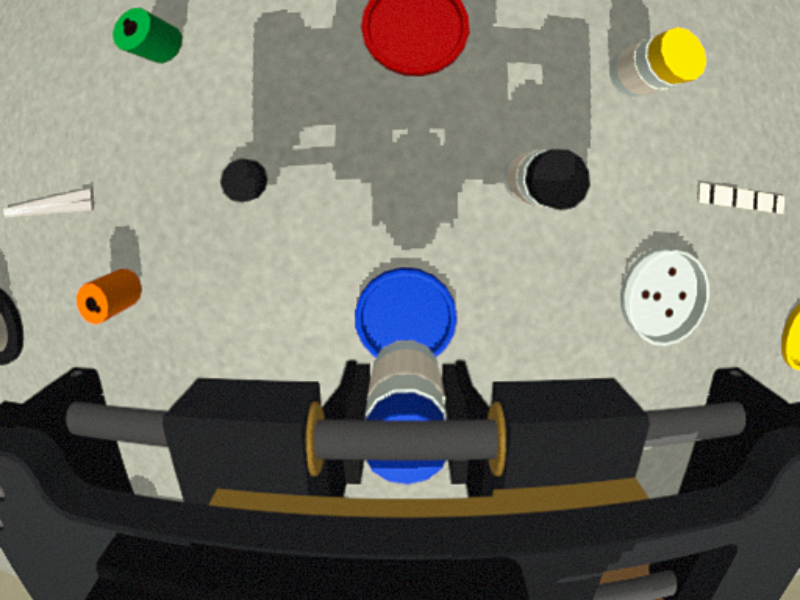

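The blue vial is held upright over its stand, whose centre is near (406,318). The vial hides the stand's far part, but the widest row matches the top-camera estimate. Setting it down.

Emit:
jog_arm(rows=[[[0,0,0.02,0],[0,0,0.025,0],[0,0,0.014,0],[0,0,0.007,0],[0,0,0.004,0],[0,0,0.0015,0],[0,0,0,0],[0,0,0,0],[0,0,0,0]]])

```text
time_s: 6.3
tcp_pos: [0.6045, 0.0117, 0.0905]
ee_rot: [[-1.0, 0.0, 0.001], [0.0, 1.0, 0.0], [-0.001, 0.0, -1.0]]
wrist_force: [-0.1, -0.7, -0.4]
gripper_width: 0.317
gripper_force: 30.0
```

Emit:
jog_arm(rows=[[[0,0,0,0],[0,0,0,0],[0,0,0,0],[0,0,0,0],[0,0,-0.02,0],[0,0,-0.04,0],[0,0,-0.045,0],[0.02,0.018,-0.005,0],[0.035,0.031,0,0],[0.035,0.031,0,0],[0.035,0.031,0,0],[0.0166,0.013,0,0],[0.005,0.005,0,0],[0,0,0,0],[0,0,0,0]]], claw=0.7)

```text
time_s: 8.18
tcp_pos: [0.4585, 0.1403, 0.2002]
ee_rot: [[-1.0, 0.001, 0.0], [0.001, 1.0, -0.0], [-0.0, -0.0, -1.0]]
wrist_force: [0.4, -0.1, 0.2]
gripper_width: 0.7
gripper_force: 0.0
```

Run:
```python
from h import *
look("yellow",(.457,.140),.061)
m=camera_model("top");I=capture("top")
b=blob(I,"blue",*proj(m,(.6035,.011,.05),False),20);print(b)
cv2.imwrite("pics/t2.png",cv2.resize(I[100:230,100:400,::-1],None,fx=2.6,fy=2.6))
```

```text
t 8.18 tcp [0.4585 0.1403 0.2002] yaw 179.94 w 0.7
exp px [258.6 207.8]
px [259.6 206.2] 872 (np.int32(32), np.int32(35)) bboxc [0.4555 0.1408]
pos [0.4557 0.1409] shift tool [ 0.0028  0.0005 -0.    ]
(array([253.72693727, 148.03690037]), np.int32(271), (np.float64(253.5), np.float64(148.0)), (np.int32(20), np.int32(21)))
```

View pics/t2.png

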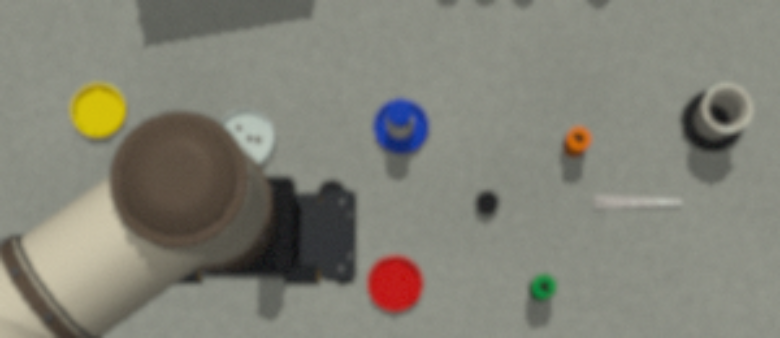

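The blue vial stands upright in the blue stand at (400,122). Next is the yellow vial.

Emit:
jog_arm(rows=[[[0.002,0.0005,0.025,0],[0,0,0.035,0],[0,0,0.03,0],[0,0,0.016,0],[0,0,0.007,0],[0,0,0,0],[0,0,0,0]]])

```text
time_s: 9.15
tcp_pos: [0.4563, 0.1413, 0.0879]
ee_rot: [[-1.0, 0.0, 0.001], [0.0, 1.0, 0.001], [-0.001, 0.001, -1.0]]
wrist_force: [-0.2, -0.5, 0.3]
gripper_width: 0.703
gripper_force: 0.0
```

Emit:
jog_arm(rows=[[[0,0,0,0],[0,0,0,0],[0,0,0,0],[0,0,0,0],[0,0,0,0],[0,0,0,0]]], claw=0)

```text
time_s: 9.9
tcp_pos: [0.4558, 0.1412, 0.0873]
ee_rot: [[-1.0, 0.0, 0.0], [0.0, 1.0, -0.0], [-0.0, -0.0, -1.0]]
wrist_force: [0.0, 0.1, 1.3]
gripper_width: 0.314
gripper_force: 30.0
```

Emit:
jog_arm(rows=[[[0,0,-0.015,0],[0,0,-0.03,0],[0,0,-0.03,0],[-0.012,0.014,0,0],[-0.028,0.03,0,0],[-0.033,0.036,0,0],[-0.033,0.036,0,0],[-0.033,0.036,0,0],[-0.0185,0.022,0,0],[-0.006,0.008,0,0],[0,0,0,0],[0,0,0,0]]])

```text
time_s: 11.4
tcp_pos: [0.6186, 0.3223, 0.1618]
ee_rot: [[-1.0, 0.001, -0.001], [0.001, 1.0, -0.001], [0.001, -0.001, -1.0]]
wrist_force: [0.5, 0.0, 0.9]
gripper_width: 0.312
gripper_force: 30.0
```

Run:
```python
from h import *
look("yellow",(.6195,.323),.006,None,70)
```

```text
t 11.4 tcp [0.6186 0.3223 0.1618] yaw 179.96 w 0.312
exp px [259.8 204.4]
px [260.4 199.5] 2872 (np.int32(66), np.int32(59)) bboxc [0.6154 0.3236]
pos [0.615  0.3235] shift tool [0.0036 0.0011 0.    ]
```

Emit:
jog_arm(rows=[[[0,0.001,0.02,0],[0,0,0.025,0],[0,0,0.014,0],[0,0,0.007,0],[0,0,0.004,0],[0,0,0.0013,0],[0,0,0,0],[0,0,0,0],[0,0,0,0]]])

```text
time_s: 12.58
tcp_pos: [0.6194, 0.3242, 0.0913]
ee_rot: [[-1.0, 0.0, 0.0], [0.0, 1.0, 0.0], [-0.0, 0.0, -1.0]]
wrist_force: [-0.3, 0.3, 0.6]
gripper_width: 0.312
gripper_force: 30.0
```

Emit:
jog_arm(rows=[[[0,0,0,0],[0,0,0,0],[0,0,0,0],[0,0,0,0],[0,0,-0.02,0],[0,0,-0.04,0],[0,0,-0.045,0],[0.02,0,-0.005,0],[0.04,0.003,0,0],[0.045,0.003,0,0],[0.045,0.003,0,0],[0.025,0,0,0],[0.006,0,0,0],[0,0,0,0],[0,0,0,0]]], claw=0.7)

```text
time_s: 14.45
tcp_pos: [0.4393, 0.3333, 0.2013]
ee_rot: [[-1.0, 0.001, 0.001], [0.001, 1.0, 0.001], [-0.001, 0.001, -1.0]]
wrist_force: [0.2, 0.3, -0.4]
gripper_width: 0.7
gripper_force: 0.0
```

Run:
```python
from h import *
look("red",(.438,.333),.061,"pics/w3.png")
```

```text
t 14.45 tcp [0.4393 0.3333 0.2013] yaw 179.95 w 0.7
exp px [258.4 207.5]
px [260.7 205. ] 861 (np.int32(32), np.int32(35)) bboxc [0.4359 0.3347]
pos [0.4359 0.3349] shift tool [ 0.0034  0.0015 -0.    ]
```

View pics/w3.png

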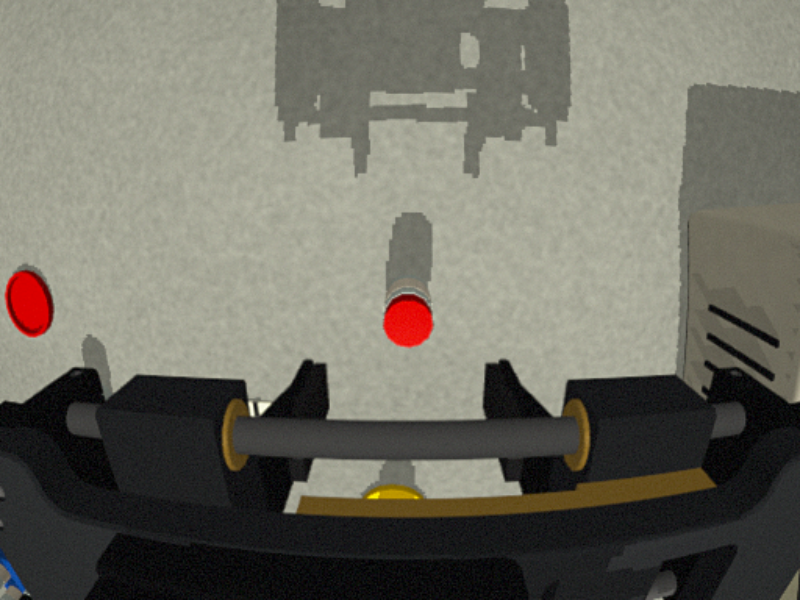

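The red cap is at (408,320), between the fingers, and the instrument box (edge at column 685) is clear of them. Grasping.

Emit:
jog_arm(rows=[[[0.0025,0.0013,0.025,0],[0,0,0.035,0],[0,0,0.03,0],[0,0,0.017,0],[0,0,0.007,0],[0,0,0,0],[0,0,0,0]]])

```text
time_s: 15.38
tcp_pos: [0.4364, 0.3349, 0.0877]
ee_rot: [[-1.0, 0.0, 0.001], [0.0, 1.0, 0.001], [-0.001, 0.001, -1.0]]
wrist_force: [-0.1, 0.3, 0.9]
gripper_width: 0.701
gripper_force: 0.0
```

Emit:
jog_arm(rows=[[[0,0,0,0],[0,0,0,0],[0,0,0,0],[0,0,0,0],[0,0,0,0],[0,0,0,0]]], claw=0)

```text
time_s: 16.12
tcp_pos: [0.4358, 0.3345, 0.087]
ee_rot: [[-1.0, 0.0, 0.0], [0.0, 1.0, 0.0], [-0.0, 0.0, -1.0]]
wrist_force: [0.4, 0.4, 0.6]
gripper_width: 0.314
gripper_force: 30.0
```

Emit:
jog_arm(rows=[[[0,0,-0.015,0],[0,0,-0.03,0],[0,0,-0.03,0],[-0.0055,-0.02,0,0],[0,-0.04,0,0],[0,-0.047,0,0],[0,-0.047,0,0],[0,-0.047,0,0],[0,-0.047,0,0],[0,-0.04,0,0],[0,-0.023,0,0],[0,-0.008,0,0],[0,0,0,0],[0,0,0,0]]])

```text
time_s: 17.88
tcp_pos: [0.4413, 0.016, 0.1619]
ee_rot: [[-1.0, -0.001, 0.0], [-0.001, 1.0, 0.0], [-0.0, 0.0, -1.0]]
wrist_force: [-0.2, 0.5, -1.2]
gripper_width: 0.314
gripper_force: 30.0
```

Run:
```python
from h import *
look("red",(.4415,.0155),.006,None,70)
```

```text
t 17.88 tcp [0.4413 0.016  0.1619] yaw -179.97 w 0.314
exp px [258.4 203.4]
px [259.3 198.8] 2902 (np.int32(65), np.int32(59)) bboxc [0.4375 0.016 ]
pos [0.4373 0.0163] shift tool [ 0.0041  0.0003 -0.    ]
```

Emit:
jog_arm(rows=[[[0,0,0.02,0],[0,0,0.025,0],[0,0,0.014,0],[0,0,0.007,0],[0,0,0.004,0],[0,0,0.0013,0],[0,0,0,0],[0,0,0,0],[0,0,0,0]]])

```text
time_s: 19.05
tcp_pos: [0.4414, 0.0154, 0.0909]
ee_rot: [[-1.0, 0.0, 0.001], [0.0, 1.0, 0.0], [-0.001, 0.0, -1.0]]
wrist_force: [0.1, -0.7, 0.0]
gripper_width: 0.313
gripper_force: 30.0
```

Emit:
jog_arm(rows=[[[0,0,0,0],[0,0,0,0],[0,0,0,0],[0,0,0,0],[0,0,-0.02,0],[0,0,-0.04,0],[0,0,-0.045,0],[-0.015,-0.02,-0.005,0],[-0.03,-0.038,0,0],[-0.035,-0.045,0,0],[-0.035,-0.045,0,0],[-0.02,-0.026,0,0],[-0.0057,-0.0075,0,0],[0,0,0,0],[0,0,0,0]]], claw=0.65)

```text
time_s: 20.92
tcp_pos: [0.5812, -0.1652, 0.2007]
ee_rot: [[-1.0, -0.001, -0.001], [-0.001, 1.0, 0.0], [0.001, 0.0, -1.0]]
wrist_force: [-0.7, 0.4, 0.9]
gripper_width: 0.651
gripper_force: 0.0
```

Run:
```python
from h import *
look("amber",(.582,-.1655),.04,"pics/w4.png")
```

```text
t 20.93 tcp [ 0.5812 -0.1652  0.2007] yaw -179.96 w 0.651
exp px [258.5 202.5]
px [256.2 198.3] 658 (np.int32(27), np.int32(37)) bboxc [ 0.5796 -0.1677]
pos [ 0.5781 -0.1676] shift tool [ 0.0032 -0.0024  0.    ]
```

View pics/w4.png

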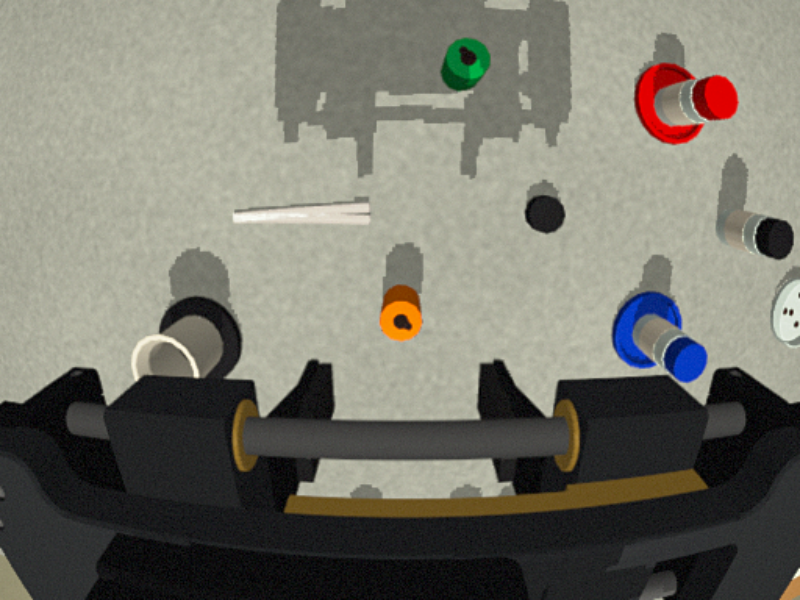

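All three vials are in their stands. The amber plug's top face is at (401,320) and the tube mouth at (167,362). The amber blob includes the side wall, so I aim at the top face itself.

Emit:
jog_arm(rows=[[[-0.002,-0.002,0.025,0],[0,0,0.035,0],[0,0,0.028,0],[0,0,0.016,0],[0,0,0.007,0],[0,0,0,0],[0,0,0,0]]])

```text
time_s: 21.85
tcp_pos: [0.5846, -0.1681, 0.0908]
ee_rot: [[-1.0, -0.0, 0.002], [-0.0, 1.0, -0.0], [-0.002, -0.0, -1.0]]
wrist_force: [0.4, -0.4, -0.3]
gripper_width: 0.649
gripper_force: 0.0
```

Emit:
jog_arm(rows=[[[0,0,0,0],[0,0,0,0],[0,0,0,0],[0,0,0,0],[0,0,0,0],[0,0,0,0]]], claw=0)

```text
time_s: 22.6
tcp_pos: [0.584, -0.1681, 0.0897]
ee_rot: [[-1.0, 0.0, -0.0], [0.0, 1.0, -0.0], [0.0, -0.0, -1.0]]
wrist_force: [-0.2, 0.1, 1.3]
gripper_width: 0.277
gripper_force: 30.0
```

Emit:
jog_arm(rows=[[[0,0,-0.02,0],[0,0,-0.045,0],[0,0,-0.045,0],[-0.012,-0.021,0,0],[-0.023,-0.04,0,0],[-0.023,-0.045,0,0],[-0.014,-0.027,0,0],[-0.004,-0.008,0,0],[0,0,0,0],[0,0,0,0]]])

```text
time_s: 23.85
tcp_pos: [0.6596, -0.308, 0.1998]
ee_rot: [[-1.0, -0.001, -0.0], [-0.001, 1.0, 0.0], [0.0, 0.0, -1.0]]
wrist_force: [0.3, -0.3, 0.1]
gripper_width: 0.274
gripper_force: 30.0
```

Run:
```python
from h import *
m=camera_model("wrist");print(sense()["tcp_pos"],np.round(proj(m,(.6095,-.309,.06)),1))
I=capture("wrist");np.save("w5.npy",I);cv2.imwrite("pics/w5.png",cv2.resize(I[:,:,::-1],(800,600)))
import pickle;pickle.dump(m,open("w5.m","wb"))
```

```text
[ 0.65958684 -0.3079694   0.19978802] [257.6 148.8]
```

View pics/w5.png

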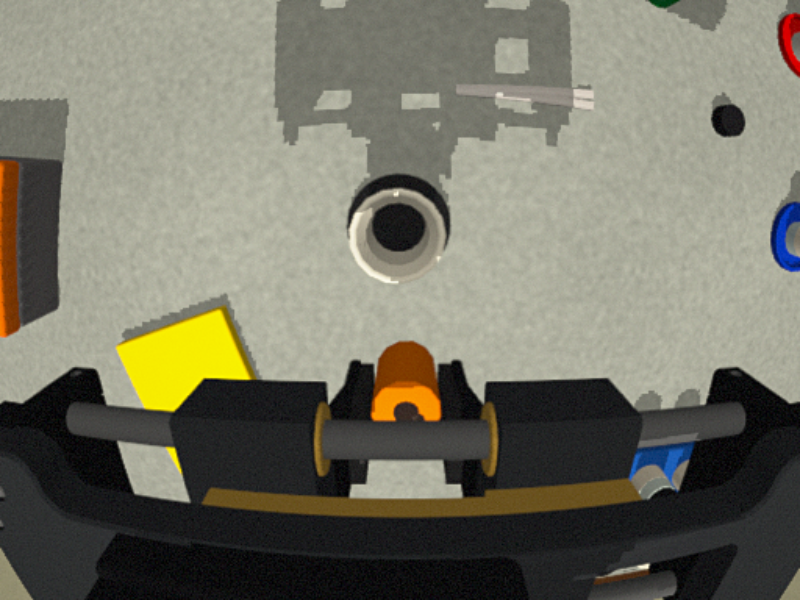

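The tube's rim circle is centred at about (397,235) and the amber plug is held upright at column 406.

Run:
```python
from h import *
import pickle
m=pickle.load(open("w5.m","rb"))
print("tube wrist",at(m,397/1.5625,235/1.5625,.06,True))
print("tcp axis at plug top px",np.array(proj(m,(.6596,-.308,.15)))*1.5625,"seen top",at(m,405.5/1.5625,405/1.5625,.15,True))
t=camera_model("top");I=capture("top");u,v=proj(t,(.6095,-.309,.06),False);u,v=int(u),int(v)
cv2.imwrite("pics/t3.png",cv2.resize(I[v-25:v+25,u-30:u+30,::-1],None,fx=10,fy=10,interpolation=cv2.INTER_CUBIC));print(u-30,v-25)
```

```text
tube wrist [ 0.61080632 -0.31177196]
tcp axis at plug top px [404.42820086 410.23876423] seen top [ 0.65750392 -0.30762859]
348 117
```

Emit:
jog_arm(rows=[[[0.015,-0.001,0,0],[0.022,-0.0012,0,0],[0.01,-0.001,0,0],[0.002,0,0.01,0],[0,0,0.02,0],[0,0,0.018,0],[0,0,0.01,0],[0,0,0.005,0],[0,0,0,0],[0,0,0,0]]])

```text
time_s: 25.2
tcp_pos: [0.6113, -0.3124, 0.1374]
ee_rot: [[-1.0, 0.0, 0.001], [0.0, 1.0, -0.001], [-0.001, -0.001, -1.0]]
wrist_force: [-0.3, -0.2, -0.2]
gripper_width: 0.279
gripper_force: 30.0
```

Emit:
jog_arm(rows=[[[0,0,0.002,0],[0,0,0.002,0],[0,0,0,0],[0,0,0,0],[0,0,0,0]]])

```text
time_s: 25.82
tcp_pos: [0.6109, -0.3123, 0.1327]
ee_rot: [[-1.0, 0.0, 0.0], [0.0, 1.0, -0.0], [-0.0, -0.0, -1.0]]
wrist_force: [0.4, -0.2, 0.5]
gripper_width: 0.283
gripper_force: 30.0
```

No contact, and the plug bottom is about 7 mm into the bore. Releasing and going to the small green plug.

Emit:
jog_arm(rows=[[[0,0,0,0],[0,0,0,0],[0,0,0,0],[0,0,0,0],[0,0,-0.02,0],[0,0,-0.04,0],[0.012,0.013,-0.008,0],[0.03,0.032,0,0],[0.037,0.038,0,0],[0.037,0.038,0,0],[0.035,0.036,0,0],[0.019,0.02,0,0],[0.0055,0.006,0,0],[0,0,0,0],[0,0,0,0]]], claw=0.65)

```text
time_s: 27.7
tcp_pos: [0.4364, -0.1297, 0.2007]
ee_rot: [[-1.0, 0.001, 0.001], [0.001, 1.0, -0.0], [-0.001, -0.0, -1.0]]
wrist_force: [0.4, -0.5, 0.2]
gripper_width: 0.654
gripper_force: 0.0
```

Run:
```python
from h import *
look("green",(.4355,-.129),.04,"pics/w6.png")
```

```text
t 27.7 tcp [ 0.4364 -0.1297  0.2007] yaw 179.96 w 0.654
exp px [259.7 200.6]
px [257.5 195.9] 674 (np.int32(27), np.int32(35)) bboxc [ 0.4312 -0.1314]
pos [ 0.4311 -0.131 ] shift tool [ 0.0053 -0.0013 -0.    ]
```

View pics/w6.png

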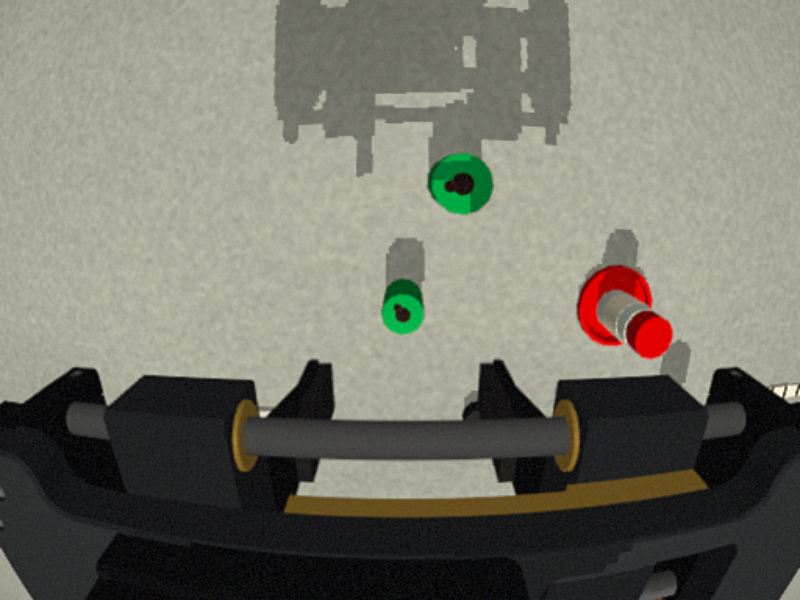

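The small green plug's top face is at (403,313) and the big decoy at (461,183) is clear of the fingers. Grasping.

Emit:
jog_arm(rows=[[[0.001,-0.001,0.025,0],[0,0,0.035,0],[0,0,0.028,0],[0,0,0.016,0],[0,0,0.007,0],[0,0,0,0],[0,0,0,0]]])

```text
time_s: 28.62
tcp_pos: [0.4351, -0.1303, 0.0902]
ee_rot: [[-1.0, 0.0, 0.001], [0.0, 1.0, -0.0], [-0.001, -0.0, -1.0]]
wrist_force: [-0.7, -0.7, 0.1]
gripper_width: 0.652
gripper_force: 0.0
```

Emit:
jog_arm(rows=[[[0,0,0,0],[0,0,0,0],[0,0,0,0],[0,0,0,0],[0,0,0,0],[0,0,0,0]]], claw=0)

```text
time_s: 29.38
tcp_pos: [0.4345, -0.1302, 0.0897]
ee_rot: [[-1.0, 0.0, 0.0], [0.0, 1.0, -0.0], [-0.0, -0.0, -1.0]]
wrist_force: [-0.8, 0.2, 1.3]
gripper_width: 0.281
gripper_force: 30.0
```

Emit:
jog_arm(rows=[[[0,0,-0.02,0],[0,0,-0.045,0],[0,0,-0.045,0],[-0.014,-0.011,0,0],[-0.036,-0.029,0,0],[-0.044,-0.035,0,0],[-0.044,-0.035,0,0],[-0.044,-0.035,0,0],[-0.031,-0.025,0,0],[-0.012,-0.01,0,0],[0,0,0,0],[0,0,0,0]]])

```text
time_s: 30.88
tcp_pos: [0.6586, -0.31, 0.1983]
ee_rot: [[-1.0, 0.0, -0.002], [0.0, 1.0, 0.001], [0.002, 0.001, -1.0]]
wrist_force: [0.6, -0.2, 0.2]
gripper_width: 0.277
gripper_force: 30.0
```

Run:
```python
from h import *
m=camera_model("wrist");print(sense()["tcp_pos"],np.round(proj(m,(.6108,-.3118,.06)),1))
I=capture("wrist");cv2.imwrite("pics/w7.png",cv2.resize(I[:,:,::-1],(800,600)))
```

```text
[ 0.65863706 -0.30997405  0.19832066] [256.4 152.1]
```

View pics/w7.png

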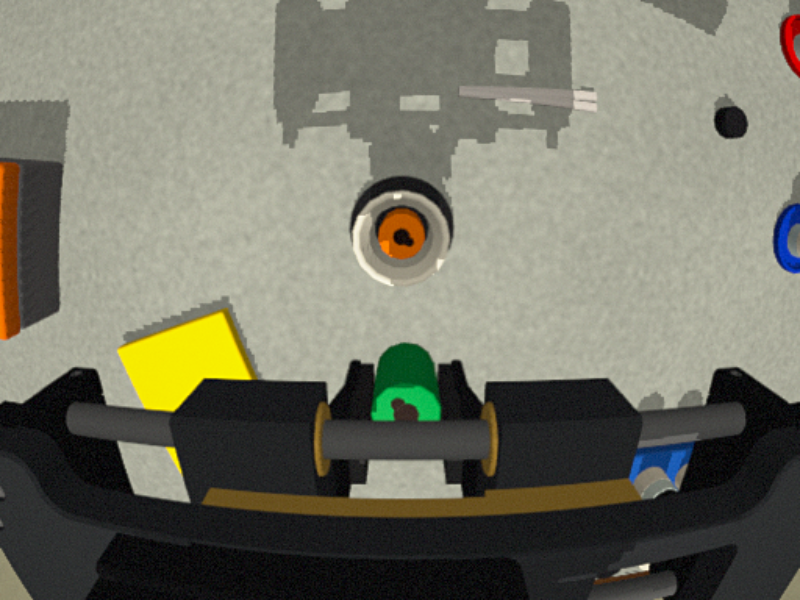

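The amber plug is down in the tube, upright and spot up at (403,237). Lowering the green one onto it.

Emit:
jog_arm(rows=[[[0.015,-0.001,0,0],[0.022,-0.001,0,0],[0.009,0,0,0],[0.002,0,0.01,0],[0,0,0.02,0],[0,0,0.015,0],[0,0,0.009,0],[0,0,0.005,0],[0,0,0.002,0],[0,0,0,0],[0,0,0,0],[0,0,0,0],[0,0,0,0]]])

```text
time_s: 32.55
tcp_pos: [0.6114, -0.3123, 0.1389]
ee_rot: [[-1.0, 0.0, 0.0], [0.0, 1.0, -0.0], [-0.0, -0.0, -1.0]]
wrist_force: [0.7, 0.5, -0.9]
gripper_width: 0.277
gripper_force: 30.0
```

Now 1 mm down, release, back off and look at everything.

Emit:
jog_arm(rows=[[[0,0,0.001,0],[0,0,0,0],[0,0,0,0]]])

```text
time_s: 32.92
tcp_pos: [0.6115, -0.3123, 0.1378]
ee_rot: [[-1.0, 0.0, 0.0], [0.0, 1.0, -0.0], [-0.0, -0.0, -1.0]]
wrist_force: [-0.4, 0.5, 0.7]
gripper_width: 0.277
gripper_force: 30.0
```

Emit:
jog_arm(rows=[[[0,0,0,0],[0,0,0,0],[0,0,0,0],[0,0,0,0],[0,0,-0.02,0],[0,0,-0.04,0],[0,0,-0.04,0],[-0.02,0,-0.01,0],[-0.03,0,0,0],[-0.01,0,0,0],[0,0,0,0],[0,0,0,0],[0,0,0,0]]], claw=0.65)

```text
time_s: 34.55
tcp_pos: [0.6708, -0.3124, 0.2479]
ee_rot: [[-1.0, 0.001, -0.0], [0.001, 1.0, 0.0], [0.0, 0.0, -1.0]]
wrist_force: [-0.1, 0.4, 0.5]
gripper_width: 0.653
gripper_force: 0.0
```

Run:
```python
from h import *
m=camera_model("wrist");W=capture("wrist");S=capture("side")
print("green top exp px",proj(m,(.611,-.312,.088)),sense()["tcp_pos"]); b=blob(W,"green",*proj(m,(.611,-.312,.088)),40); print(b)
a=cv2.resize(W[50:280,130:400,::-1],(400,340)); s=cv2.resize(S[125:290,140:450,::-1],(639,340))[:, :]
cv2.imwrite("pics/f.png",cv2.resize(np.hstack([a,s]),(800,262)))
t=camera_model("top");I=capture("top")
for n,c,p,z in [("vr","red",(.4415,.0155),.061),("vb","blue",(.6035,.011),.061),("vy","yellow",(.6195,.323),.061)]:
    print(n,np.array(proj(t,(*p,z),False))*1.5625)
cv2.imwrite("pics/ft.png",cv2.resize(I[110:240,100:400,::-1],None,fx=2.6,fy=2.6,interpolation=cv2.INTER_CUBIC))
```

```text
green top exp px (np.float64(259.40470280085214), np.float64(134.5051050231146)) [ 0.67096087 -0.31239703  0.24800104]
(array([259.47442681, 136.17989418]), np.int32(567), (np.float64(259.0), np.float64(136.0)), (np.int32(29), np.int32(29)))
vr [393.05398765 322.88588196]
vb [396.39342644 224.36820957]
vy [205.71855557 213.75625115]
```

View pics/f.png

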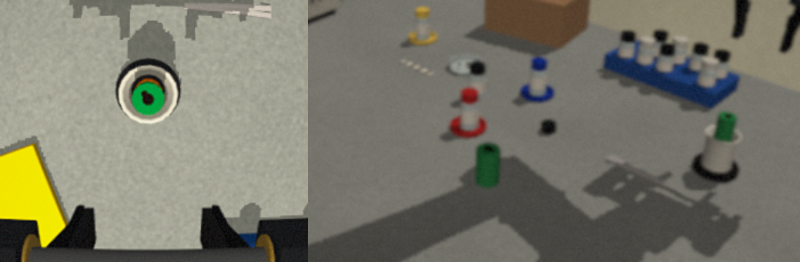

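View pics/ft.png

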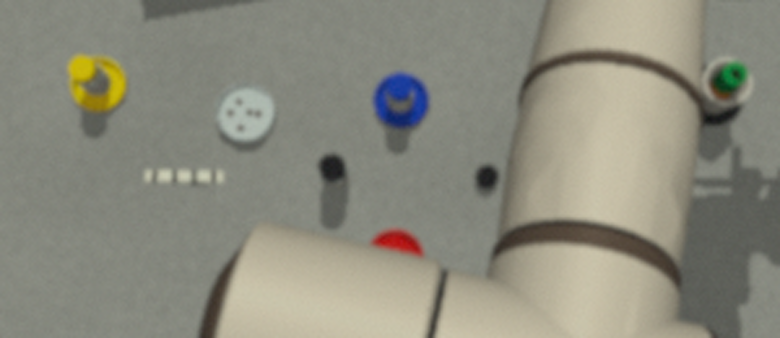

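All the vials stand in their stands and the dish is unmoved. The green plug's top is centred where expected, but an orange sliver shows beside it at (148,80). I'll use the last close-up to check that it isn't leaning.

Run:
```python
from h import *
m=camera_model("wrist");W=capture("wrist");S=capture("side");k=camera_model("side")
print("exp amber top",proj(m,(.611,-.312,.048)))
u,v=map(int,proj(m,(.611,-.312,.06)))
x,y=map(int,proj(k,(.611,-.312,.06),False))
print("side exp green bottom/top",proj(k,(.611,-.312,.048),False),proj(k,(.611,-.312,.088),False),"origin",x-25,y-35, "wrist origin",u-35,v-35)
z=lambda a:cv2.resize(a[:,:,::-1],(400,560 if a.shape[0]*1.4!=a.shape[0] and a.shape[1]==50 else 400),interpolation=cv2.INTER_CUBIC)
a=cv2.resize(W[v-35:v+35,u-35:u+35,::-1],(400,400));b=cv2.resize(S[y-35:y+15,x-25:x+25,::-1],(400,400))
cv2.imwrite("pics/last.png",np.hstack([a,b]))
```

```text
exp amber top (np.float64(259.33650791859674), np.float64(130.95188855820368))
side exp green bottom/top (np.float64(400.4636357125476), np.float64(213.72746964030927)) (np.float64(404.16409978946535), np.float64(198.15959272883575)) origin 376 174 wrist origin 224 96
```

View pics/last.png

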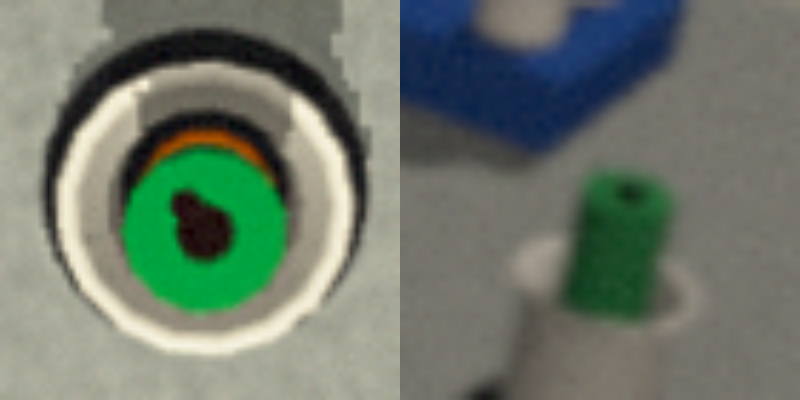

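The green plug stands upright, spot up and about 2 mm off axis (spot at (203,228) in the wrist view). In the side view its lean matches pure perspective. Handing in.

```bash
python3 -c "
from station import *
print(finish_job(), sense()['time_s'])"
```

```text
the job is handed in; nothing more can be done
the job is handed in; nothing more can be done
```

Job handed in after about 35 s of robot time: the last pictures showed all three vials upright in their matching stands, the amber plug in the feed tube with the green one on top (spot up), and the dish still in place; no verdict came back.

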